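Check the hand brake lever of a board trolley

TASK

Check the parked trolley's hand brake: with the outside of the fingers, press the brake lever in towards the push bar until it comes up firm at its stop, well short of the bar, and keep it pressed firmly there, without straining it, for about two seconds. Then ease the lever back out, not letting it snap, and finish clear of it at rest. Do not grip the lever or put a finger in the gap between it and the bar, and touch nothing else on the trolley.

Things in the scene. Friction and masses are not known exactly. Their poses are not given: they have to be found in the camera images.
- trolley: parked, fixed steel trolley. Origin below the middle of its push bar at bench height; x axis level from the bar to the trays, y along the bar, z up. Bar: 32 mm tube along y, axis at z = 150 mm, y = -232 to 232; its bent ends slope down to x = 130, y = +-245. Top tray: floor at z = 30, x = 110 to 610, lip to z = 49. A black board rack, to z = 130, at x = 490 to 590 mm.
- brake_unit: brake lever unit clamped on the push bar, its place along the bar varies. Origin on the bar's axis in the middle of the black clamp (43 mm across, 26 mm along the bar); axes as the trolley's. The lever's upright pivot is at x = 48 mm, y = 0; the lever runs from it to -y, on the tray side of the bar, level with the bar's axis.
- brake_lever (a joint): turn of the lever about its pivot, rad: 0 at rest (sprung out), growing as it is pressed towards the bar. Light return spring to 0.26 rad (2 rising to 4.5 N at lever_face); there it comes up hard against its stop (yields under 0.5 mm). Let go, it snaps back. The gap to the bar's surface beside lever_face is 47 mm at rest, 23 at the stop; the blade's face on that side must not be touched.
- lever_face (a point): where to press: on the lever's outer (tray-side) face, mid-height, 91 mm from the pivot, moving with it. At rest x = 73, y = -87, z = 0 mm in the brake_unit's frame, at the stop x = about 49. The lever is a flat aluminium blade 14 mm high, 10 thick, 92 long, ending 30 mm beyond this point, leaning 0.105 rad off the bar towards its tip at rest. Free from above and tray side.
- bottle_mid (a point): middle of a white solvent bottle, 56 mm diameter, 125 mm high, standing loose on the top tray; z axis is its own axis
- jar_mid (a point): middle of a grey jar with a white cap, 62 mm diameter, 62 mm high, standing loose on the top tray; z axis is its own axis
- box_mid (a point): middle of a flat black lidded parts box, 98 x 65 x 36 mm, lying loose on the top tray

How it is judged:
By the outcome, as a careful person would: the job done as asked, in the order asked, and still so for the second after the job is handed in, with the robot touching nothing.
It also fails if it takes over 43 s, if anything falls off the work surface, if the arm or the gripper's body presses on something with over 40 N, if the wrist force passes 120 N, or if a joint passes its speed limit or range.

ROBOT

A 6-joint arm with a two-finger parallel gripper is mounted at the origin on the work surface. World frame = base frame: x ahead of the robot, y to its left, z up, the work surface at z = 0. Lengths are in mm, angles in rad, forces in N, time in s.
With the tool pointing down it reaches from about 300 to 775 mm from the base axis. Payload 14.6 kg.
Tool frame: the origin (TCP) lies on the front face of the gripper's body, between the roots of the fingers; the fingertips stand 97 mm ahead of it and the grasp point (between the pads) lies 78 mm ahead of it; z points along the fingers, y is the line along which they close (so a half turn about z gives the same grasp; the last joint's range is limited). The gripper opens to 94 mm and grips with 3 to 60 N. Pads are 16 mm wide; open, the fingers measure 119 mm over their backs; the gripper's body (75 mm by 177 mm) begins 78 mm behind the grasp point.
Start: joints at [-1.294, 0.3, 1.521, -0, 1.321, -0.067], TCP at [185.38, -517.807, 302.646] pointing down, gripper open.
Joint ranges: [-3.03, 3.03], [-0.79, 2.21], [0.23, 2.52], [-1.04, 4.18], [0, 3.07], [-2.55, 2.55]. Speed limits (rad/s): [2.22, 2.22, 2.57, 3.14, 3.14, 3.14].

INTERFACE

Orientations are given as [roll, pitch, yaw] about the fixed x, y, z axes, in that order (R = Rz(yaw) Ry(pitch) Rx(roll)).
In Python, from cell import * gives the robot as it stands.
- The arm moves only by the tool carry_out, never from a script. Its arguments are lists of equal length, an entry for each row: "slide": the shift along the world's x, y, z scaled (see below), a list of three; "dr": the turn, a rotation vector about the world's x, y, z scaled (see below), a list of three; "gripper": the opening in per cent of the stroke, from 0 (shut) to 100 (fully open). A call has 1 to 10 rows; each row is the pose to reach, as a shift and turn from the pose commanded when the call began, turning the shorter way round; what a row does not reach only later rows make up. The controller multiplies each number of a shift by 0.25 m and each number of a turn by 360 degrees. A row lasts 1/12 s, in which the tool goes at most 41.7 mm and 7.16 degrees, less where a joint would pass 70% of its speed; a pose out of reach is approached as far as the arm can. A call with a number of a shift or a turn outside -1 to 1 is refused whole. A call with a gripper value outside its range is refused whole. The fingers move at their own pace and stop on an object; "newtons" is the grip in N (left out, the last holds). Time passes only in rows, so rows that repeat a pose let the fingers close. It gives the time, the measured TCP pose, the force, the opening and the grip force at its end, in the units of the state.
- read_state(): the state, without advancing time (a new reading comes with each control period).
- camera(name): name is "scene" or "top"; returns the picture (400x640x3 uint8, red, green, blue); there is no depth.
- camera_model(name): a dict with "vfov" (degrees; the focal length in pixels is half the picture's height over the tangent of half this angle, whatever the lens; pixels are square), "cx", "cy" (the principal point, pixels), "k1" (the pictures are not rectified: a ray, as slopes to the right and down, at radius r is drawn at 1 + k1 r^2 times it, then the intrinsics apply), "R" (3x3) and "t" (3): a world point X has camera coordinates R X + t. Camera axes: x right, y down, z forward; pixel columns grow to the right and rows downward; lengths in mm; the calibration is good to about 2 mm. A picture is of the moment at which its call begins. camera_model takes no time and is no camera call.
- sign_off(): hands the job in; it is judged then, once.
The state is a dict: "clock": time; "joints": joint angles; "qd": joint speeds; "effort": joint torques, N m; "eef_pos": TCP position; "eef_rot": TCP orientation; "wrist_force": force on the tool from outside, world axes, zero at the start; "moment": the same for the moment, N m; "finger_gap": finger opening in mm; "finger_force": force on a finger pad.
Only numpy, scipy, OpenCV 4.12 (cv2) and the standard library are available. Lean on these libraries where they do the work, as an engineer would, in place of code of your own. Each camera call takes 0.05 s, during which the arm holds its last target. There are 200 camera calls.

## Working session

There is one attempt and no reset: what is moved stays moved. The work goes in short steps, Python scripts to look and compute and a tool call to move; the robot and the scene stay as the last step left them, time stands still between calls to the robot, and variables do not carry over. Pictures are saved under pics/ and viewed, at most 10 in all, crops included, and the job is handed in when it is done.

Besides the shell and the picture viewer there is one more tool, called as name(argument=value, ...) on one line, values as JSON. carry_out: Moves the arm, as the interface text tells. Its arguments: {"type":"object","properties":{"slide":{"type":"array","items":{"type":"array","items":{"type":"number","minimum":-1,"maximum":1}}},"dr":{"type":"array","items":{"type":"array","items":{"type":"number","minimum":-1,"maximum":1}}},"gripper":{"type":"array","items":{"type":"number"}},"newtons":{"type":"number"}},"required":["slide","dr","gripper"]}

```bash
mkdir -p pics; python3 - <<'E'
from cell import *
import cv2
for n in("scene","top"):
    cv2.imwrite(f"pics/{n}0.png",camera(n)[:,:,::-1]); print(n,camera_model(n))
print(read_state())
E
```

```text
scene {'vfov': 48.15922566341011, 'cx': 322.77973782508116, 'cy': 209.30396216445158, 'k1': -0.03390055831999299, 'R': array([[ 0.65032847,  0.75947483,  0.01645833],
       [ 0.50068395, -0.41223414, -0.76116923],
       [-0.57130418,  0.50325044, -0.64834445]]), 't': array([-517.32645899, -186.01917804, 1274.25042403])}
top {'vfov': 52.2943569373317, 'cx': 321.2363391391835, 'cy': 193.14592221534772, 'k1': -0.09612538510146205, 'R': array([[-8.45013602e-04, -9.99525727e-01,  3.07832307e-02],
       [-9.98094177e-01, -1.05642534e-03, -6.17000691e-02],
       [ 6.17033266e-02, -3.07767007e-02, -9.97619915e-01]]), 't': array([114.13145114, 638.64169527, 934.78722395])}
{'clock': 0.1, 'joints': array([-1.29359721e+00,  3.00404431e-01,  1.52149811e+00,  3.34273675e-05,
        1.32066417e+00, -6.65759315e-02]), 'qd': array([ 0.00134148, -0.0016906 , -0.00173844, -0.00029684,  0.0006601 ,
        0.00176662]), 'effort': array([ 1.56680089e-03, -5.32643831e+01, -3.53285658e+01,  7.09847454e-02,
        2.34783796e-02, -7.84910458e-05]), 'eef_pos': array([ 185.35536255, -517.69533274,  302.15794271]), 'eef_rot': array([-3.14062291e+00, -9.71081490e-05,  3.43766711e-01]), 'wrist_force': array([0.95100777, 0.68892029, 0.01742676]), 'moment': array([0.00495806, 0.06810179, 0.03257575]), 'finger_force': 0.0, 'finger_gap': 93.99344360569604}
```

View pics/scene0.png

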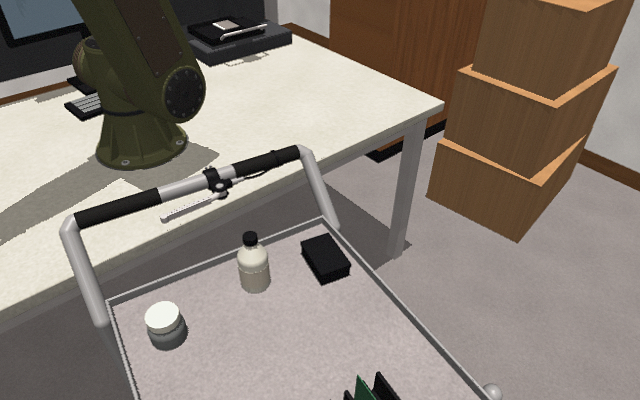

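View pics/top0.png

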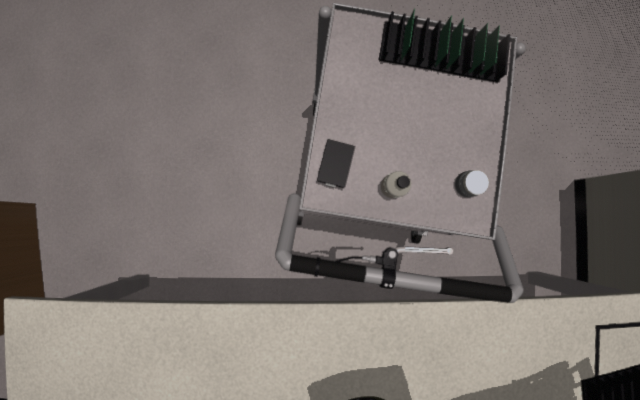

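The scene view shows the trolley's push bar with the lever from its pivot at about (222,192) to its tip at (163,218). In the top view the pivot is near (391,253), the lever tip near (453,250), the clamp near (388,275), and the bar runs from (285,262) to (515,295). The bottle, jar and box are on the tray, well away from the lever.

```bash
cat > h.py <<'E'
import numpy as np, cv2
from cell import *
def K(m):
    f=200/np.tan(np.radians(m["vfov"]/2)); return np.array([[f,0,m["cx"]],[0,f,m["cy"]],[0,0,1]]),np.array([m["k1"],0,0,0.])
def proj(n,X):
    m=camera_model(n);k,d=K(m)
    return cv2.projectPoints(np.float64(X).reshape(-1,1,3),cv2.Rodrigues(m["R"])[0],m["t"],k,d)[0][:,0]
def ray(n,uv,z):
    m=camera_model(n);k,d=K(m)
    p=cv2.undistortPoints(np.float64(uv).reshape(-1,1,2),k,d)[:,0]
    D=np.c_[p,np.ones(len(p))]@m["R"]; c=-m["R"].T@m["t"]
    return c+D*((z-c[2])/D[:,2])[:,None]
E
python3 - <<'E'
from h import *
im=cv2.imread("pics/top0.png"); print(ray("top",[[285,262],[515,295],[391,253],[453,250],[388,275]],150).round(0))
print(ray("scene",[[222,192],[163,218]],150).round(0))
c=im[230:315,270:530]; cv2.imwrite("pics/c1.png",cv2.resize(c,None,fx=3,fy=3,interpolation=cv2.INTER_CUBIC))
s=cv2.imread("pics/scene0.png")[140:240,60:320]; cv2.imwrite("pics/c2.png",cv2.resize(s,None,fx=3,fy=3,interpolation=cv2.INTER_CUBIC))
E
```

```text
[[ 493.  191.  150.]
 [ 419. -283.  150.]
 [ 510.  -22.  150.]
 [ 514. -151.  150.]
 [ 466.  -16.  150.]]
[[ 514.  -22.  150.]
 [ 513. -144.  150.]]
```

View pics/c1.png

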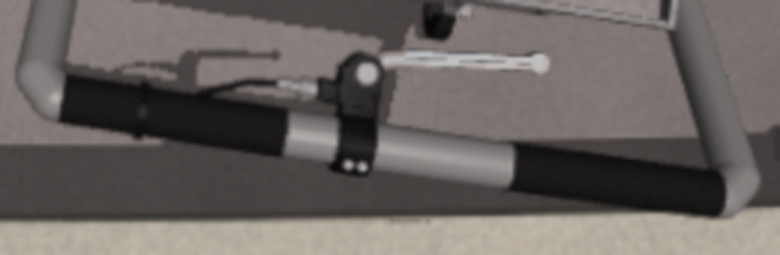

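View pics/c2.png

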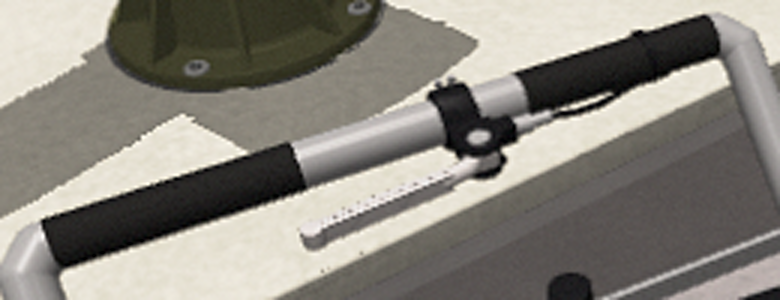

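Crop 1 (top view, 3x, offset (270,230)) shows the lever from pivot cap (367,70) to tip (543,63), and the silver bar section from (288,133) to (513,166). Crop 2 (scene view, 3x, offset (60,140)) shows the blade from (480,165) to (312,235), free on the tray side.

```bash
python3 - <<'E'
from h import *
im=cv2.cvtColor(cv2.imread("pics/top0.png"),cv2.COLOR_BGR2GRAY)
def pts(mask,x0,x1,y0,y1):
    y,x=np.nonzero(mask[y0:y1,x0:x1]); return np.c_[x+x0,y+y0].astype(float)
lev=pts(im>165,400,455,244,258)
L=ray("top",lev,157); v=cv2.fitLine(np.float32(L[:,:2]),cv2.DIST_HUBER,0,.01,.01).ravel()
print("lever",v,len(L),L.min(0),L.max(0), lev.min(0),lev.max(0))
# bar: dark grips, column centres
G=[]
for a,b in((297,313),(320,360),(446,505)):
    for x in range(a,b):
        c0=262+(x-285)*33/230
        col=[y for y in range(int(c0)-12,int(c0)+13) if im[y,x]<40]
        if x%10==0: print(x,col[0],col[-1])
        G.append((x,np.mean(col)))
B=ray("top",G,150); w=cv2.fitLine(np.float32(B[:,:2]),cv2.DIST_HUBER,0,.01,.01).ravel()
print("bar",w,"yaw",np.degrees(np.arctan2(-w[0],w[1])))
s=cv2.cvtColor(cv2.imread("pics/scene0.png"),cv2.COLOR_BGR2GRAY)
print(ray("top",[[392.3,253.3],[451,251]],157), ray("scene",[[164,214]],157))
print(ray("top",[[388.8,275]],168))
print(ray("top",[[290.7,262.3],[511,294]],150))
E
```

```text
lever [ 3.4314767e-02  9.9941105e-01  5.1621790e+02 -9.6460770e+01] 177 [ 509.01960954 -146.14288241  157.        ] [521.98250215 -39.19547362 157.        ] [400. 247.] [452. 253.]
300 256 271
310 258 273
320 259 274
330 261 276
340 260 278
350 264 279
450 279 294
460 280 296
470 281 297
480 283 298
490 285 299
500 286 300
bar [ 1.5730171e-01  9.8755062e-01  4.5093616e+02 -8.0016190e+01] yaw -9.050313
[[ 509.69259361  -23.546047    157.        ]
 [ 513.05340896 -144.0325492   157.        ]] [[ 511.77078547 -140.25597298  157.        ]]
[[468.0866379  -14.07071679 168.        ]]
[[ 492.18364806  179.33332088  150.        ]
 [ 421.66559023 -274.63666669  150.        ]]
```

carry_out(slide=[[0.04,0.04,0.02],[0.12,0.13,0.05],[0.22,0.24,0.08],[0.33,0.35,0.11],[0.44,0.47,0.13],[0.55,0.58,0.15],[0.64,0.68,0.15],[0.71,0.75,0.15],[0.75,0.8,0.15],[0.75,0.8,0.15]], dr=[[0,0,0.005],[0,0,0.015],[0,0,0.03],[0,0,0.045],[0,0,0.055],[0,0,0.065],[0,0,0.072],[0,0,0.072],[0,0,0.072],[0,0,0.072]], gripper=[0,0,0,0,0,0,0,0,0,0], newtons=50)

```text
clock: 0.93
eef_pos: [374.5, -315.2, 340.4]
eef_rot: [3.141, -0.0, 0.801]
wrist_force: [-0.2, 0.1, -0.4]
finger_gap: 30.7
finger_force: 0.0
```

carry_out(slide=[[0.04,0.04,0],[0.12,0.13,0],[0.22,0.24,0],[0.33,0.35,0],[0.44,0.47,0],[0.55,0.58,0],[0.64,0.68,0],[0.71,0.76,0],[0.75,0.803,0],[0.75,0.803,0]], dr=[[0,0,0.005],[0,0,0.015],[0,0,0.03],[0,0,0.045],[0,0,0.055],[0,0,0.065],[0,0,0.073],[0,0,0.073],[0,0,0.073],[0,0,0.073]], gripper=[0,0,0,0,0,0,0,0,0,0])

```text
clock: 1.77
eef_pos: [561.3, -115.6, 339.8]
eef_rot: [-3.141, -0.0, 1.257]
wrist_force: [0.0, 0.1, 0.7]
finger_gap: 0.5
finger_force: 0.0
```

```bash
python3 - <<'E'
from h import *
for n in("scene",): cv2.imwrite(f"pics/{n}1.png",camera(n)[:,:,::-1])
print(read_state())
print(ray("top",[[403,182]],155),ray("top",[[475,183]],92))
E
```

```text
{'clock': 1.8167, 'joints': array([-2.69485453e-01,  3.25624232e-01,  1.40092376e+00, -1.86002896e-04,
        1.41569732e+00,  4.50643284e-02]), 'qd': array([-0.04044326, -0.02043045,  0.0211697 , -0.00210423, -0.00197248,
       -0.0135434 ]), 'effort': array([ 2.55212389e+00, -5.47835147e+01, -3.73220086e+01,  2.21780296e-01,
        2.61873007e-02,  3.47234113e-01]), 'eef_pos': array([ 560.44249511, -116.85923965,  339.85151857]), 'eef_rot': array([-3.14094893e+00,  2.12966896e-04,  1.25627541e+00]), 'wrist_force': array([-0.88808705,  0.51136666,  0.43047584]), 'moment': array([-0.05303923, -0.04449032, -0.00606375]), 'finger_force': 0.0, 'finger_gap': 0.762639204003779}
[[652.94831085 -47.28147096 155.        ]] [[ 656.94877272 -224.60234036   92.        ]]
```

carry_out(slide=[[0,0,-0.03],[0,0,-0.09],[0,0,-0.16],[0,0,-0.23],[0,0,-0.3],[0,0,-0.36],[0,0,-0.4],[0,0,-0.42],[0,0,-0.428],[0,0,-0.428]], dr=[[0,0,0],[0,0,0],[0,0,0],[0,0,0],[0,0,0],[0,0,0],[0,0,0],[0,0,0],[0,0,0],[0,0,0]], gripper=[0,0,0,0,0,0,0,0,0,0])

```text
clock: 2.65
eef_pos: [560.2, -117.5, 233.3]
eef_rot: [3.141, 0.0, 1.254]
wrist_force: [0.4, -0.4, -0.6]
finger_gap: 0.8
finger_force: 0.0
```

```bash
python3 - <<'E'
from h import *
a=camera("scene")[:,:,::-1]; b=camera("top")[:,:,::-1]
r=lambda c:cv2.resize(c,(780,290),interpolation=cv2.INTER_CUBIC)
cv2.imwrite("pics/d1.png",np.vstack([r(a[140:250,60:355]),r(b[205:315,270:565])]))
s=read_state();print(s["clock"],s["eef_pos"],s["wrist_force"],s["finger_gap"])
E
```

```text
2.75 [ 560.51658878 -117.3159162   233.96552128] [ 0.57863336 -0.45817106  0.81805291] 0.46202421227259266
```

View pics/d1.png

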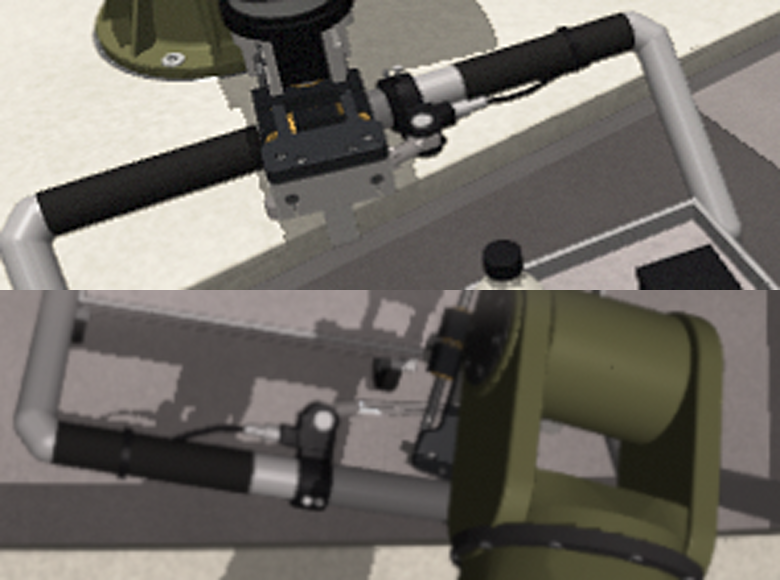

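The upper half (scene) shows the shut fingers at about (343,235), on the tray side of the lever and clear of it. The lower half (top) shows the lever still at rest at (330-430,408). Next I approach and feel for contact.

carry_out(slide=[[-0.01,0,0],[-0.03,0,0],[-0.05,0,0],[-0.065,0,0],[-0.075,0,0],[-0.08,0,0],[-0.084,0,0],[-0.088,0,0],[-0.088,0,0]], dr=[[0,0,0],[0,0,0],[0,0,0],[0,0,0],[0,0,0],[0,0,0],[0,0,0],[0,0,0],[0,0,0]], gripper=[0,0,0,0,0,0,0,0,0])

```text
clock: 3.5
eef_pos: [538.3, -117.1, 233.2]
eef_rot: [3.142, -0.0, 1.255]
wrist_force: [0.9, 0.1, 0.3]
finger_gap: 0.5
finger_force: 0.0
```

carry_out(slide=[[-0.004,0,0],[-0.008,0,0],[-0.012,0,0],[-0.016,0,0],[-0.02,0,0],[-0.024,0,0],[-0.024,0,0]], dr=[[0,0,0],[0,0,0],[0,0,0],[0,0,0],[0,0,0],[0,0,0],[0,0,0]], gripper=[0,0,0,0,0,0,0])

```text
clock: 4.08
eef_pos: [532.3, -117.1, 233.2]
eef_rot: [3.141, 0.0, 1.255]
wrist_force: [1.8, -0.6, -0.9]
finger_gap: 0.4
finger_force: 0.9
```

carry_out(slide=[[-0.004,0,0],[-0.008,0,0],[-0.012,0,0],[-0.016,0,0],[-0.02,0,0],[-0.024,0,0],[-0.024,0,0]], dr=[[0,0,0],[0,0,0],[0,0,0],[0,0,0],[0,0,0],[0,0,0],[0,0,0]], gripper=[0,0,0,0,0,0,0])

```text
clock: 4.67
eef_pos: [526.3, -117.1, 233.2]
eef_rot: [3.141, 0.0, 1.255]
wrist_force: [1.5, -2.3, -0.4]
finger_gap: 0.2
finger_force: 1.3
```

carry_out(slide=[[-0.004,0,0],[-0.01,0,0],[-0.016,0,0],[-0.022,0,0],[-0.028,0,0],[-0.034,0,0],[-0.04,0,0],[-0.046,0,0],[-0.05,0,0],[-0.05,0,0]], dr=[[0,0,0],[0,0,0],[0,0,0],[0,0,0],[0,0,0],[0,0,0],[0,0,0],[0,0,0],[0,0,0],[0,0,0]], gripper=[0,0,0,0,0,0,0,0,0,0])

```text
clock: 5.5
eef_pos: [513.7, -116.9, 233.1]
eef_rot: [-3.141, -0.0, 1.255]
wrist_force: [3.4, 0.9, -0.1]
finger_gap: 0.7
finger_force: 1.5
```

carry_out(slide=[[-0.004,0,0],[-0.008,0,0],[-0.008,0,0]], dr=[[0,0,0],[0,0,0],[0,0,0]], gripper=[0,0,0])

```text
clock: 5.75
eef_pos: [511.8, -116.9, 233.2]
eef_rot: [-3.142, -0.0, 1.255]
wrist_force: [3.8, 2.0, 0.5]
finger_gap: 0.5
finger_force: 1.5
```

carry_out(slide=[[-0.002,0,0],[-0.004,0,0],[-0.004,0,0]], dr=[[0,0,0],[0,0,0],[0,0,0]], gripper=[0,0,0])

```text
clock: 6.0
eef_pos: [510.8, -117.0, 233.1]
eef_rot: [-3.142, -0.0, 1.255]
wrist_force: [4.5, 0.7, -0.3]
finger_gap: 0.5
finger_force: 1.5
```

carry_out(slide=[[-0.002,0,0],[-0.004,0,0],[-0.004,0,0]], dr=[[0,0,0],[0,0,0],[0,0,0]], gripper=[0,0,0])

```text
clock: 6.25
eef_pos: [509.8, -117.1, 233.1]
eef_rot: [3.142, -0.0, 1.255]
wrist_force: [3.1, 2.1, 0.1]
finger_gap: 0.1
finger_force: 1.6
```

carry_out(slide=[[-0.002,0,0],[-0.002,0,0]], dr=[[0,0,0],[0,0,0]], gripper=[0,0])

```text
clock: 6.42
eef_pos: [509.3, -117.1, 233.1]
eef_rot: [-3.142, 0.0, 1.255]
wrist_force: [3.5, 1.7, 0.4]
finger_gap: 0.6
finger_force: 1.6
```

carry_out(slide=[[-0.002,0,0],[-0.002,0,0]], dr=[[0,0,0],[0,0,0]], gripper=[0,0])

```text
clock: 6.58
eef_pos: [508.8, -117.0, 233.1]
eef_rot: [-3.142, 0.0, 1.255]
wrist_force: [2.7, 1.7, 0.2]
finger_gap: 0.2
finger_force: 1.6
```

carry_out(slide=[[-0.002,0,0],[-0.002,0,0]], dr=[[0,0,0],[0,0,0]], gripper=[0,0])

```text
clock: 6.75
eef_pos: [508.3, -117.1, 233.2]
eef_rot: [3.142, 0.0, 1.255]
wrist_force: [4.0, 1.3, 0.0]
finger_gap: 0.6
finger_force: 1.7
```

carry_out(slide=[[-0.002,0,0],[-0.002,0,0]], dr=[[0,0,0],[0,0,0]], gripper=[0,0])

```text
clock: 6.92
eef_pos: [507.9, -117.0, 233.2]
eef_rot: [3.141, -0.0, 1.255]
wrist_force: [5.5, 2.2, -0.1]
finger_gap: 0.8
finger_force: 2.2
```

carry_out(slide=[[-0.001,0,0],[-0.001,0,0]], dr=[[0,0,0],[0,0,0]], gripper=[0,0])

```text
clock: 7.08
eef_pos: [507.8, -117.1, 233.2]
eef_rot: [3.141, -0.0, 1.255]
wrist_force: [7.4, 2.2, -1.3]
finger_gap: 0.6
finger_force: 3.1
```

carry_out(slide=[[-0.001,0,0],[-0.001,0,0]], dr=[[0,0,0],[0,0,0]], gripper=[0,0])

```text
clock: 7.25
eef_pos: [507.8, -117.0, 233.2]
eef_rot: [3.14, -0.0, 1.255]
wrist_force: [8.8, 1.6, -2.2]
finger_gap: 0.4
finger_force: 4.0
```

carry_out(slide=[[-0.001,0,0],[-0.002,0,0],[-0.002,0,0]], dr=[[0,0,0],[0,0,0],[0,0,0]], gripper=[0,0,0])

```text
clock: 7.5
eef_pos: [507.6, -117.1, 233.3]
eef_rot: [3.139, -0.001, 1.255]
wrist_force: [12.8, 1.2, -4.6]
finger_gap: 0.7
finger_force: 5.7
```

carry_out(slide=[[-0.001,0,0],[-0.002,0,0],[-0.002,0,0]], dr=[[0,0,0],[0,0,0],[0,0,0]], gripper=[0,0,0])

```text
clock: 7.75
eef_pos: [507.5, -117.1, 233.4]
eef_rot: [3.138, -0.001, 1.255]
wrist_force: [16.8, 1.3, -5.8]
finger_gap: 0.4
finger_force: 7.5
```

carry_out(slide=[[0,0,0],[0,0,0],[0,0,0],[0,0,0],[0,0,0],[0,0,0],[0,0,0],[0,0,0],[0,0,0],[0,0,0]], dr=[[0,0,0],[0,0,0],[0,0,0],[0,0,0],[0,0,0],[0,0,0],[0,0,0],[0,0,0],[0,0,0],[0,0,0]], gripper=[0,0,0,0,0,0,0,0,0,0])

```text
clock: 8.58
eef_pos: [507.5, -117.0, 233.3]
eef_rot: [3.138, -0.001, 1.255]
wrist_force: [15.8, 1.3, -6.2]
finger_gap: 0.2
finger_force: 7.5
```

```bash
python3 - <<'E'
from h import *
a=camera("scene")[:,:,::-1]; b=camera("top")[:,:,::-1]
r=lambda c:cv2.resize(c,(780,290),interpolation=cv2.INTER_CUBIC)
cv2.imwrite("pics/d2.png",np.vstack([r(a[140:250,60:355]),r(b[205:315,270:565])]))
E
```

```text
(no output)
```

View pics/d2.png

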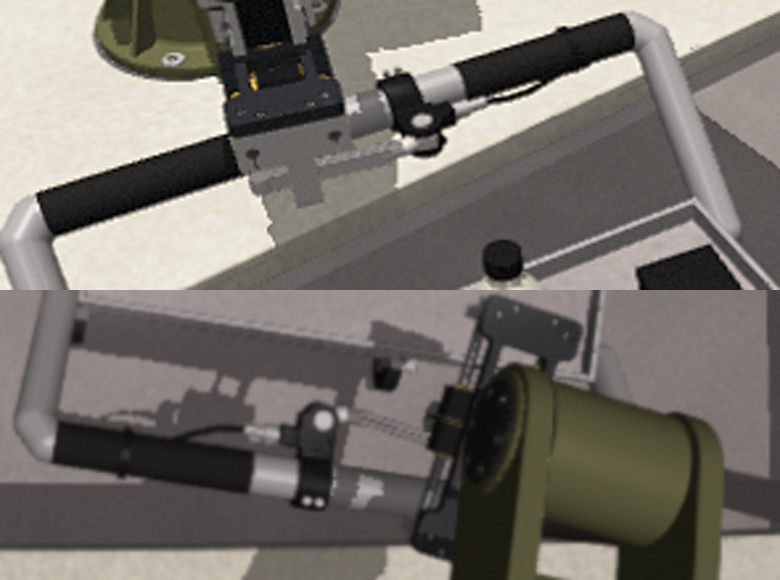

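The scene half shows the lever pressed in, its tip at (262,180) and the finger on its outer face at (308,180). It is clear of the bar. I'll hold a little longer, then ease out slowly.

carry_out(slide=[[0,0,0],[0,0,0],[0,0,0],[0,0,0],[0,0,0],[0,0,0],[0,0,0],[0,0,0],[0,0,0],[0,0,0]], dr=[[0,0,0],[0,0,0],[0,0,0],[0,0,0],[0,0,0],[0,0,0],[0,0,0],[0,0,0],[0,0,0],[0,0,0]], gripper=[0,0,0,0,0,0,0,0,0,0])

```text
clock: 9.52
eef_pos: [507.5, -117.0, 233.3]
eef_rot: [3.138, -0.001, 1.255]
wrist_force: [16.7, 1.3, -6.6]
finger_gap: 0.5
finger_force: 7.5
```

carry_out(slide=[[0,0,0],[0,0,0],[0,0,0],[0.002,0,0],[0.005,0,0],[0.009,0,0],[0.014,0,0],[0.019,0,0],[0.024,0,0],[0.029,0,0]], dr=[[0,0,0],[0,0,0],[0,0,0],[0,0,0],[0,0,0],[0,0,0],[0,0,0],[0,0,0],[0,0,0],[0,0,0]], gripper=[0,0,0,0,0,0,0,0,0,0])

```text
clock: 10.35
eef_pos: [513.7, -117.4, 233.2]
eef_rot: [3.142, 0.001, 1.255]
wrist_force: [3.7, -3.4, -0.1]
finger_gap: 0.5
finger_force: 1.8
```

carry_out(slide=[[0.005,0,0],[0.01,0,0],[0.015,0,0],[0.02,0,0],[0.025,0,0],[0.03,0,0],[0.035,0,0],[0.04,0,0],[0.045,0,0],[0.05,0,0]], dr=[[0,0,0],[0,0,0],[0,0,0],[0,0,0],[0,0,0],[0,0,0],[0,0,0],[0,0,0],[0,0,0],[0,0,0]], gripper=[0,0,0,0,0,0,0,0,0,0])

```text
clock: 11.18
eef_pos: [526.2, -117.0, 233.1]
eef_rot: [-3.141, -0.0, 1.255]
wrist_force: [2.3, -2.2, 0.5]
finger_gap: 0.3
finger_force: 1.3
```

carry_out(slide=[[0.005,0,0],[0.01,0,0],[0.015,0,0],[0.02,0,0],[0.025,0,0],[0.03,0,0],[0.035,0,0],[0.04,0,0],[0.045,0,0],[0.05,0,0]], dr=[[0,0,0],[0,0,0],[0,0,0],[0,0,0],[0,0,0],[0,0,0],[0,0,0],[0,0,0],[0,0,0],[0,0,0]], gripper=[0,0,0,0,0,0,0,0,0,0])

```text
clock: 12.02
eef_pos: [538.7, -117.1, 233.1]
eef_rot: [-3.141, 0.0, 1.255]
wrist_force: [-0.4, -0.2, 0.0]
finger_gap: 0.0
finger_force: 0.0
```

carry_out(slide=[[0.01,0,0],[0.025,0,0],[0.045,0,0],[0.065,0,0],[0.08,0,0],[0.085,0,0],[0.085,0,0],[0.085,0,0],[0.085,0,0],[0.085,0,0]], dr=[[0,0,0],[0,0,0],[0,0,0],[0,0,0],[0,0,0],[0,0,0],[0,0,0],[0,0,0],[0,0,0],[0,0,0]], gripper=[0,0,0,0,0,0,0,0,0,0])

```text
clock: 12.85
eef_pos: [559.8, -117.1, 233.2]
eef_rot: [3.142, 0.0, 1.255]
wrist_force: [-0.2, -0.0, -0.5]
finger_gap: 0.3
finger_force: 0.0
```

carry_out(slide=[[0,0,0.03],[0,0,0.09],[0,0,0.17],[0,0,0.25],[0,0,0.33],[0,0,0.38],[0,0,0.4],[0,0,0.4],[0,0,0.4],[0,0,0.4]], dr=[[0,0,0],[0,0,0],[0,0,0],[0,0,0],[0,0,0],[0,0,0],[0,0,0],[0,0,0],[0,0,0],[0,0,0]], gripper=[0,0,0,0,0,0,0,0,0,0])

```text
clock: 13.68
eef_pos: [559.7, -117.0, 332.1]
eef_rot: [-3.14, 0.0, 1.255]
wrist_force: [0.4, -0.1, -0.6]
finger_gap: 0.4
finger_force: 0.0
```

```bash
python3 - <<'E'
from h import *
a=camera("scene")[:,:,::-1]; b=camera("top")[:,:,::-1]
r=lambda c:cv2.resize(c,(780,290),interpolation=cv2.INTER_CUBIC)
cv2.imwrite("pics/d3.png",np.vstack([r(a[140:250,60:355]),r(b[205:315,270:565])]))
s=read_state();print(s["clock"],s["eef_pos"],s["wrist_force"],abs(s["qd"]).max())
E
```

```text
13.7833 [ 559.74669024 -117.01639442  332.20318484] [-0.55355685  0.21098251 -0.78076261] 0.005375147433425129
```

View pics/d3.png

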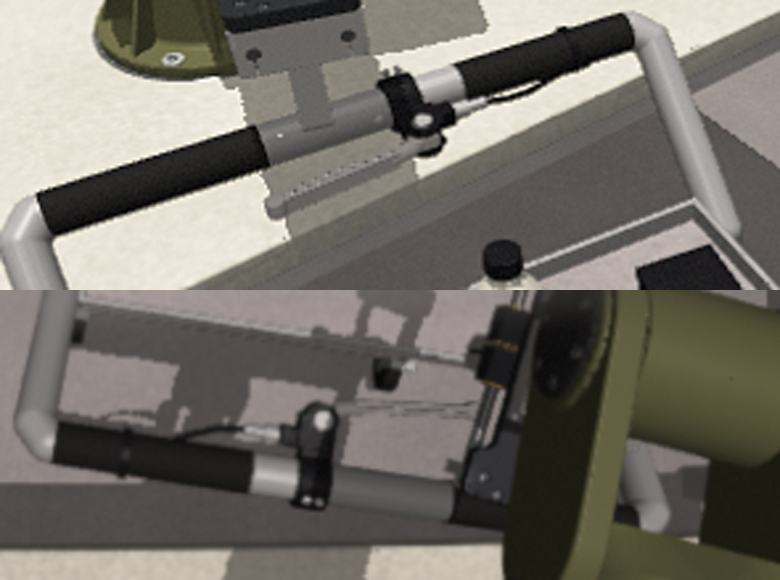

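The lever is back out at rest, with its tip at (275,208) in the scene half. The fingers are well above and clear, and the arm is still.

```bash
python3 -c "
from cell import *
print(sign_off())"
```

```text
the job is handed in; nothing more can be done
None
```

I pressed the brake lever to its firm stop with the outside of the shut fingers, held it there at about 16 N for about 2 s, eased it back out to rest without a snap, and handed in the job at 13.8 s with the arm clear and still.

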